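# Open the terrine press and draw out the loaf pan

## Task

The loaf pan is caught in the terrine press because the pressing plate sits down inside it. Unscrew the handwheel (counter-clockwise from above), letting your hand rise with it so that you neither hold it down nor drag it up, until the stem's flange comes up snug against the stop sleeve under the crossbar, but do not force it. Then draw the pan flat along the bamboo board towards the board's long open end until it is wholly out from under the plate, let go, and leave the other things on the counter where they are.

Things in the scene. Friction and masses are not known exactly. Their poses are not given: they have to be found in the camera images.
- press: Terrine press, fixed: bamboo board 260 x 470 x 18 mm with a steel portal. Origin on the counter below the screw's axis; z up, y along the board to its long open end (board: y -160 to +310, x -130 to +130 mm). Posts 18 x 30 mm at x = -80 and +80, y = 0. Crossbar along x, 34 mm wide, 106 to 130 mm above the counter, nut boss 38 mm across up to 139 mm. The pan stands on the board under the crossbar.
- wheel_hub (a point): Centre of the steel handwheel on the vertical screw, in the rim's middle plane; rises and turns with it. Rim 66 mm outside diameter, 10 mm round bar, four spokes, hub 20 mm across, 20 mm high; starts 178 to 182 mm above the counter. Turning counter-clockwise from above raises wheel, stem and plate by 30 mm a turn (4.77 mm per rad). It takes about 0.2 N m to turn and stays where left.
- stem: The screw stem; origin at the centre of the top face of its round flange (30 mm across) just above the pressing plate; rises with the stem, does not turn. The plate below it is 80 mm (press x) by 60 mm (press y) by 8 mm, underside 16 mm below the origin. At the start the plate's underside is 4 to 8 mm below the pan's rim and the flange 8 to 18 mm below the stop sleeve.
- stop: Stop sleeve; origin at the centre of its underside. 32 mm across, brass with a rubber washer, around the stem under the crossbar, 98 to 104 mm above the counter (set differently each time). The flange meets it when the press is fully open; its washer yields well under 1 mm: about 0.15 rad of wheel from touch to 150 N of thrust, more than which is forcing it. 100 N of thrust adds about 0.5 N m to the 0.2 N m at the wheel; snug is a few tens of N.
- wheel_float (a joint): Spring float of the wheel's hub up and down on the stem, m, 0 at rest, + when the wheel is pulled up, - when it is pushed down; 5 N per mm. More than 3 mm (15 N) either way counts as dragging or leaning on it.
- pan: Steel loaf pan 105 x 200 x 60 mm, 0.6 kg, 4 mm walls, with a wooden pressing board lying fast inside; origin at the centre of its underside, on the board, y along its length (nearly the press's y). Its rim is 78 mm above the counter. With the pan's centre more than 130 mm along press y, it is wholly out from under the plate.
- pan_handle (a point): Middle of the crosswise bar of the pan's loop handle at the +y end: 10 mm round bar, 64 mm long along the pan's x, 70 mm above the counter, 30 mm of free space between it and the pan's end wall, 135 mm from the pan's centre (a like handle is at the -y end).
- spice_jar: Bystander: small glass jar with steel cap, 40 mm across, 75 mm high, on the bamboo board beside the pan's way; origin at its foot.
- spoon: Bystander: wooden spoon 160 mm long lying on the bamboo board along its other edge.
- crock: Bystander: stoneware crock with a screw-top lid, 132 mm across, 178 mm high; origin at its foot.
- bowl: Bystander: glass bowl, 150 mm across, 65 mm high.
- mug: Bystander: white mug, 80 mm across, 90 mm high.
- oil: Bystander: green glass bottle, 60 mm across, 190 mm high; origin at its foot.
- scraper: Bystander: plastic scraper about 180 mm long lying on the counter.

How it is judged (in metres and radians):
On the way:
1. the stem's flange is snug against the stop sleeve (more than 10 N of thrust) (z of stem in the frame of stop above -0.0015 m and contact force between stop and stem above 10 N), for 0.2 s.
At the end, for the whole second after the job is handed in: The flange is still up at the stop sleeve (within 1.5 mm), and the pan rests flat and still on the bamboo board, wholly out from under the plate: its centre 132 to 240 mm from the screw axis towards the open end and within 60 mm of the board's middle line (z of stem in the frame of stop above -0.0015 m and y of pan in the frame of press between 0.132 and 0.24 m and x of pan in the frame of press between -0.06 and 0.06 m and height (world z) of pan between 0.014 and 0.024 m and angle between pan's own z axis and vertical below 0.05 rad and linear speed of pan below 0.01 m/s); the robot touches nothing.
It fails at once if the wheel is dragged up or leaned on (more than 3 mm of its spring float, 15 N) (value of joint wheel_float above 0.003 m or value of joint wheel_float below -0.003 m).
It fails at once if the stem is forced against its stop (more than 150 N of thrust) (contact force between stop and stem above 150 N).
It fails at once if a bystander is pushed or knocked (moved by more than 30 mm) (distance of any of spice_jar, spoon, crock, bowl, mug, oil, scraper from where it was at the start of the episode above 0.03 m).
It also fails if it takes over 72 s, if anything falls off the work surface, if the arm or the gripper's body presses on something with over 40 N, if the wrist force passes 120 N, or if a joint passes its speed limit or range.

## Robot

A 7-joint arm with a two-finger parallel gripper is mounted at the origin on the work surface. World frame = base frame: x ahead of the robot, y to its left, z up, the work surface at z = 0. Lengths are in mm, angles in degrees, forces in N, time in s.
With the tool pointing down it reaches from about 350 to 900 mm from the base axis. Payload 8.1 kg.
Tool frame: the origin (TCP) lies on the centre line of the jaws, within the pads' length; the fingertips stand 17 mm ahead of it and the grasp point (between the pads) lies 2 mm behind it; z points along the fingers, y is the line along which they close (so a half turn about z gives the same grasp; the last joint's range is limited). The gripper opens to 92 mm and grips with 3 to 60 N. Pads are 19 mm wide; open, the fingers measure 130 mm over their backs; the gripper's body (75 mm by 190 mm) begins 47 mm behind the grasp point.
Start: joints at [-78.186, 24.895, 1.432, 90.138, -0.665, 64.973, -4.303], TCP at [189.974, 595.441, 243.742] pointing down, gripper open.
Joint ranges: [-149.89, 149.89], [-25.12, 119.58], [-72.63, 75.52], [4.76, 147.25], [-75.54, 255.54], [6.69, 114.76], [-157.13, 157.13]. Speed limits (degrees/s): [127.2, 127.2, 172.46, 172.46, 180, 180, 180].

## Interface

Orientations are given as [roll, pitch, yaw] about the fixed x, y, z axes, in that order (R = Rz(yaw) Ry(pitch) Rx(roll)).
In Python, from bench import manip gives the robot as it stands. Calls block until the motion is done:
- manip.move_pose(position, orientation): joint-space move of the TCP to a pose.
- manip.move_linear(position, orientation=None, vel=150): straight line of the TCP; orientation=None keeps the orientation; vel is the mean speed in mm/s.
- manip.set_joints(angles): joint-space move.
- manip.move_gripper(opening): finger opening in mm; the grip force is fixed at half the most; returns when the fingers have stopped.
- manip.sleep(seconds).
- manip.solve_ik(position, orientation): joint angles nearest the present ones, or None.
- manip.observe(): the state.
- manip.grab_frame(name): name is "side" or "top" or "wrist"; returns (picture, depth): 384x512x3 uint8, red, green, blue; 384x512 float32, mm along the optical axis (not along the pixel's ray), 0 where there is no reading.
- manip.camera_info(name): a dict with "vertical_fov" (degrees; the focal length in pixels is half the picture's height over the tangent of half this angle, whatever the lens; pixels are square), "cx", "cy" (the principal point, pixels), "dist" ([k1, k2, p1, p2, k3] as OpenCV has them; the pictures are not rectified), "R" (3x3) and "t" (3): a world point X has camera coordinates R X + t. Camera axes: x right, y down, z forward; pixel columns grow to the right and rows downward; lengths in mm; the calibration is good to about 2 mm. A picture is of the moment at which its call begins: read the wrist's pose just before it. camera_info takes no time and is no camera call; for the wrist camera it gives the pose at the moment of the call.
A pose or a line that the arm cannot do raises manip.Unreachable and nothing moves.
- manip.job_done(): hands the job in; it is judged then, once.
The state is a dict: "time": time; "joint_pos": joint angles; "joint_velocities": joint speeds; "effort": joint torques, N m; "position": TCP position; "eef_rot": TCP orientation; "ft_force": force on the tool from outside, world axes, zero at the start; "moment": the same for the moment, N m; "width": finger opening in mm; "gripper_force": force on a finger pad.
Only numpy, scipy, OpenCV 4.12 (cv2) and the standard library are available. Lean on these libraries where they do the work, as an engineer would, in place of code of your own. Each camera call takes 0.05 s, during which the arm holds its last target. There are 200 camera calls.

## Working session

There is one attempt and no reset: what is moved stays moved. The work goes in short steps, each a Python script; the robot and the scene stay as the last script left them, time stands still between calls to the robot, and variables do not carry over. Pictures are saved under pics/ and viewed, at most 10 in all, crops included, and the job is handed in when it is done.

```bash
ls; mkdir -p pics; python3 - <<'E'
from bench import manip
import cv2,numpy as np
for n in ["side","top"]:
    p,d=manip.grab_frame(n); cv2.imwrite(f"pics/{n}0.png",p[:,:,::-1]); np.save(f"{n}_d.npy",d); np.save(f"{n}_p.npy",p)
    print(n,manip.camera_info(n))
print(manip.observe())
E
```

```text
pics
side {'vertical_fov': 48.19482413788798, 'cx': 257.18160916912353, 'cy': 192.80163265674793, 'dist': array([-0.02754389,  0.        ,  0.        ,  0.        ,  0.        ]), 'R': array([[-0.99008942, -0.14036046,  0.00467731],
       [-0.08953552,  0.60521582, -0.79101024],
       [ 0.10819578, -0.78358966, -0.61178503]]), 't': array([ 571.35183455,  137.836712  , 1652.41374788])}
top {'vertical_fov': 47.546819855881104, 'cx': 252.18788182202363, 'cy': 184.6039969371698, 'dist': array([-0.05456845,  0.        ,  0.        ,  0.        ,  0.        ]), 'R': array([[ 4.00061273e-02, -9.99199205e-01, -6.77109187e-04],
       [-9.74426403e-01, -3.88642909e-02, -2.21320474e-01],
       [ 2.21116926e-01,  9.51396812e-03, -9.75200897e-01]]), 't': array([ -12.85689608,  582.44946938, 1520.65622148])}
{'time': 0.1, 'joint_pos': array([-78.18761709,  24.93301108,   1.42999296,  90.18357067,
        -0.66328934,  64.97324773,  -4.30311977]), 'joint_velocities': array([ 0.00923208, -0.03496007, -0.07552069, -0.12533097,  0.02717785,
        0.00821296, -0.07353705]), 'effort': array([ 3.24111454e-03, -6.69115376e+01,  9.88068245e-01, -3.15140462e+01,
       -6.05178857e-02,  3.74363526e-02,  1.73424974e-05]), 'position': array([189.84194211, 595.0166039 , 243.01942173]), 'eef_rot': array([-1.79918870e+02,  8.27368198e-03,  1.62306270e+02]), 'ft_force': array([-0.04326107,  0.36506925, -0.55301781]), 'moment': array([0.03144059, 0.01157574, 0.0009321 ]), 'gripper_force': 0.0, 'width': 91.75926633483593}
```

View pics/top0.png

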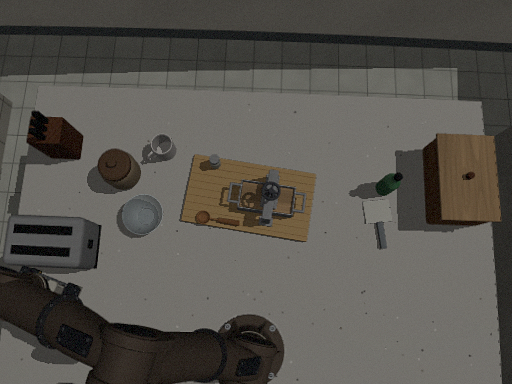

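View pics/side0.png

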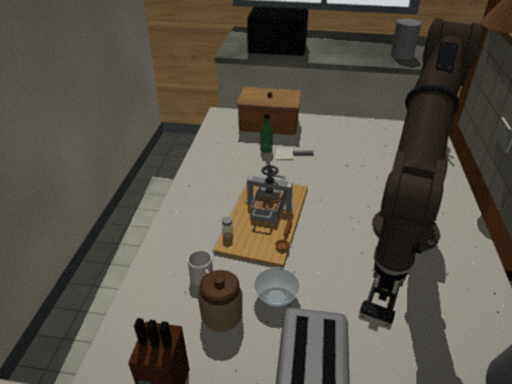

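The top view shows the press board with corners near (195,156), (316,175), (308,240) and (181,222). The handwheel is near (271,190) and the long open end is to the left (world +y). The jar is at (214,162), the spoon at (202,217)–(238,222), and crock, bowl and mug lie beyond the open end. The side view agrees.

```bash
cat > h.py <<'E'
import cv2,numpy as np
from bench import manip
def K(c): 
    f=192/np.tan(np.radians(c["vertical_fov"]/2)); return np.array([[f,0,c["cx"]],[0,f,c["cy"]],[0,0,1.]])
def onplane(c,px,z):
    u=cv2.undistortPoints(np.array(px,float).reshape(-1,1,2),K(c),c["dist"]).reshape(-1,2)
    R,t=np.array(c["R"]),np.array(c["t"]); o=-R.T@t
    d=np.c_[u,np.ones(len(u))]@R; return o+d*((z-o[2])/d[:,2])[:,None]
def cloud(c,depth):
    v,u=np.mgrid[:384,:512]; n=cv2.undistortPoints(np.c_[u.ravel(),v.ravel()].astype(float).reshape(-1,1,2),K(c),c["dist"]).reshape(-1,2)
    X=np.c_[n,np.ones(len(n))]*depth.ravel()[:,None]
    return ((X-np.array(c["t"]))@np.array(c["R"])).reshape(384,512,3)
def proj(c,P):
    rv=cv2.Rodrigues(np.array(c["R"]))[0]
    return cv2.projectPoints(np.array(P,float).reshape(-1,1,3),rv,np.array(c["t"]),K(c),c["dist"])[0].reshape(-1,2)
E
python3 - <<'E'
from h import *
np.set_printoptions(precision=1,suppress=True)
c=manip.camera_info("top"); p=np.load("top_p.npy"); d=np.load("top_d.npy")
hsv=cv2.cvtColor(p,cv2.COLOR_RGB2HSV); print(hsv[200,200],hsv[170,300])
m=cv2.inRange(hsv,(8,80,60),(25,255,255)); m[:, :170]=0; m[:,330:]=0; m[:140]=0; m[250:]=0
m=cv2.morphologyEx(m,cv2.MORPH_CLOSE,np.ones((15,15)))
cs=max(cv2.findContours(m,0,2)[0],key=cv2.contourArea)
W=onplane(c,cs.reshape(-1,2),18)[:,:2].astype(np.float32)
r=cv2.minAreaRect(W); print(r,cv2.boxPoints(r))
X=cloud(c,d)
print("wheel",onplane(c,[[271,190]],180),X[190,271])
reg=X[140:250,170:330].reshape(-1,3); s=reg[(reg[:,2]>165)&(reg[:,2]<230)]; print(len(s),s.mean(0),s.min(0),s.max(0))
for n,(u,v),z in [("jar",(214,160),75),("spoonhead",(202,217),25),("spoonend",(239,222),22),("crock",(119,163),178),("mug",(163,145),90),("bowl",(142,213),65),("oil",(397,177),190)]: print(n,onplane(c,[[u,v]],z)[0],X[v,u])
for yaw in range(-180,180,30): print(yaw,manip.solve_ik([r[0][0],r[0][1],350],[180,0,yaw]))
E
```

```text
[ 18 115 113] [ 23   9 116]
((547.29833984375, 22.250473022460938), (468.69268798828125, 259.1744079589844), 82.62797546386719) [[ 388.7 -193.5]
 [ 645.7 -226.8]
 [ 705.9  238. ]
 [ 448.9  271.3]]
wheel [[540.4 -54.6 180. ]] [538.4 -54.3 189.3]
215 [537.4 -53.4 184.6] [505.4 -84.9 166.4] [572.3 -21.2 194.1]
jar [667.1 153.9  75. ] [661.7 151.9  94. ]
spoonhead [462.3 190.2  25. ] [463.6 191.3  15.9]
spoonend [449.7  53.6  22. ] [448.8  53.3  28.7]
crock [614.7 468.9 178. ] [619.7 475.2 159.1]
mug [712.6 342.9  90. ] [740.1 362.7   3.2]
bowl [462.  402.6  65. ] [470.8 418.2   5.6]
oil [ 600.  -478.6  190. ] [ 600.7 -479.5  187.4]
-180 [-33.6  14.2  33.1  93.3  -8.   74.9  90.9]
-150 [-28.6  13.8  26.5  92.9  -6.3  74.8 118.9]
-120 [-23.6  13.5  20.   92.5  -4.8  74.8 147.2]
-90 [ 34.5  24.2 -60.8  88.   21.3  80.4 152.3]
-60 [ -54.9   21.4   66.8   94.6  -20.1   77.4 -135. ]
-30 [ -54.9   21.4   66.8   94.6  -20.1   77.4 -105. ]
0 [-48.8  17.7  55.4  94.3 -14.9  75.9 -81. ]
30 [-43.6  16.   47.3  94.  -12.1  75.4 -54.4]
60 [-43.1  15.9  46.6  93.9 -11.8  75.3 -24.6]
90 [-41.5  15.5  44.2  93.8 -11.1  75.2   4.5]
120 [-39.8  15.1  41.7  93.7 -10.3  75.1  33.6]
150 [-37.4  14.7  38.3  93.6  -9.4  75.   62.5]
```

```bash
python3 - <<'E'
from h import *
np.set_printoptions(precision=1,suppress=True)
o=manip.observe(); manip.move_linear([190,595,350],vel=250)
j=manip.solve_ik([537.5,-53,330],[180,0,0]); print(j)
manip.move_pose([537.5,-53,360],[180,0,0]); manip.sleep(.3)
c=manip.camera_info("wrist"); p,d=manip.grab_frame("wrist"); o=manip.observe()
cv2.imwrite("pics/w1.png",p[:,:,::-1]); np.savez("w1.npz",p=p,d=d,R=c["R"],t=c["t"])
print(o["time"],o["position"],o["eef_rot"],o["ft_force"],o["moment"],o["joint_pos"]); print(c, "cam pos",-np.array(c["R"]).T@c["t"])
for y in range(-90,271,30): print(y,manip.solve_ik([537.5,-53,180],[180,0,y]))
E
```

```text
[-42.7  18.2  57.6  97.4 -16.   73.3 -71.8]
3.625 [537.5 -52.8 360. ] [-180.    0.    0.] [-0.2 -0.3  0.5] [-0.   0.2 -0. ] [-43.2  16.8  57.8  94.3 -14.6  77.  -73.2]
{'vertical_fov': 63.51364640922461, 'cx': 253.00851306772708, 'cy': 189.70506365351352, 'dist': array([-0.1,  0. ,  0. ,  0. ,  0. ]), 'R': array([[-0. , -1. , -0. ],
       [-1. ,  0. ,  0.3],
       [-0.3,  0. , -1. ]]), 't': array([-52.8, 444.2, 658. ])} cam pos [615.9 -53.6 500.9]
-90 [ -45.4   36.1   70.1  110.   -38.7   62.3 -139.1]
-60 [ -41.9   31.2   61.6  109.8  -32.3   58.5 -116. ]
-30 [-39.2  28.9  56.3 109.6 -28.7  56.9 -89.8]
0 [-36.   26.8  50.6 109.4 -25.   55.5 -63.8]
30 [-32.2  25.   44.4 109.2 -21.3  54.4 -37.8]
60 [-27.8  23.5  37.8 108.9 -17.7  53.5 -11.7]
90 [-23.7  22.4  31.8 108.6 -14.6  53.   15.1]
120 [-19.3  21.7  25.7 108.2 -11.6  52.6  41.9]
150 [-15.4  21.2  20.3 107.9  -9.1  52.4  69.3]
180 [ 41.8  33.7 -60.9 103.3  33.   63.   59.2]
210 [ 41.8  33.7 -60.9 103.3  33.   63.   89.2]
240 [ 41.8  33.7 -60.9 103.3  33.   63.  119.2]
270 [ -45.4   36.1   70.1  110.   -38.7   62.3 -139.1]
```

View pics/w1.png

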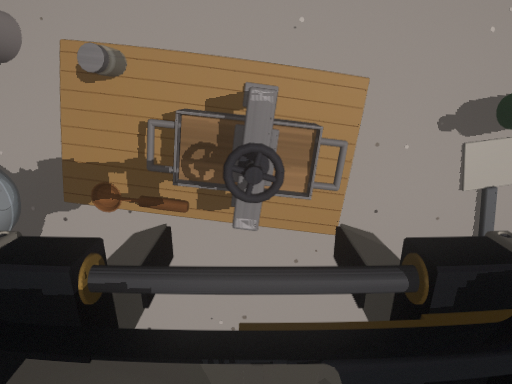

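The wrist view shows the wheel ring centred near (253,173), with the crossbar from (261,88) to (245,228). The pan rim spans (178,110)–(315,195), and its +y handle bar is at (152,145). The jar is at (97,60) and the spoon at (105,197)–(187,206).

```bash
python3 - <<'E'
from h import *
np.set_printoptions(precision=1,suppress=True)
c=manip.camera_info("wrist"); z=np.load("w1.npz"); c["R"]=z["R"];c["t"]=z["t"]; p,d=z["p"],z["d"]
X=cloud(c,d); reg=X[130:215,210:300].reshape(-1,3)
s=reg[(reg[:,2]>170)&(reg[:,2]<200)]; print(len(s),np.percentile(s[:,2],[5,25,50,75,95]),s.min(0),s.max(0))
print("circle(all)",cv2.minEnclosingCircle(s[:,:2].astype(np.float32)))
# outer contour of dark wheel -> plane
g=cv2.cvtColor(p,cv2.COLOR_RGB2GRAY); m=((X[:,:,2]>165)&(X[:,:,2]<200)).astype(np.uint8); m[220:]=0
m[:, :200]=0; m[:,300:]=0; cs=max(cv2.findContours(m,0,1)[0],key=cv2.contourArea)
W=onplane(c,cs.reshape(-1,2),180); print("ell",cv2.fitEllipse(W[:,:2].astype(np.float32)))
# pan & handle: points in height bands, press frame
o=np.array([537.7,-52.1]); a=np.radians(82.63); ey=np.array([np.cos(a),np.sin(a)]); ex=np.array([ey[1],-ey[0]])
Q=X[60:235,50:380].reshape(-1,3); P=np.c_[(Q[:,:2]-o)@ex,(Q[:,:2]-o)@ey,Q[:,2]]
k=(P[:,2]>64)&(P[:,2]<90); h=P[k]
for n,f in [("handle+",(h[:,1]>108)&(abs(h[:,0])<45)),("barmid",(h[:,1]>125)&(abs(h[:,0])<20)),("rim",(abs(h[:,0])<70)&(h[:,1]<112)),("jar",(h[:,0]>50)&(h[:,1]>150))]:
    q=h[f]; print(n,len(q), q.min(0),q.max(0),np.median(q,0)) if len(q) else print(n,0)
sp=P[(P[:,2]>24)&(P[:,2]<50)&(P[:,0]<-60)&(P[:,1]>60)]; print("spoon",sp.min(0),sp.max(0))
print("bar px on z75",[(float((w[:2]-o)@ex),float((w[:2]-o)@ey)) for w in onplane(c,[[152,123],[150,145],[149,168]],73)])
cr=X[60:235,240:280].reshape(-1,3); b=cr[(cr[:,2]>118)&(cr[:,2]<134)]; print("crossbar",b.min(0),b.max(0),b.mean(0))
E
```

```text
2115 [182.  184.  185.1 186.2 191.1] [505.5 -85.2 172.7] [569.7 -21.3 193.8]
circle(all) ((537.4532470703125, -53.866859436035156), 32.76458740234375)
ell ((536.9639282226562, -53.58941650390625), (63.5325813293457, 65.07713317871094), 94.96055603027344)
handle+ 709 [-41.1 108.   67.8] [ 44.9 149.1  79.6] [  1.7 138.7  74.2]
barmid 220 [-19.9 137.7  67.8] [ 19.7 148.8  77. ] [  1.1 142.2  74. ]
rim 7932 [ -56.3 -130.8   64. ] [ 51.  112.   83.1] [ 3.8 30.8 66.5]
jar 142 [ 83.2 200.   64.1] [103.1 222.3  89.8] [ 93.1 205.4  70. ]
spoon [-131.6   91.4   24. ] [-80.3 251.4  39.8]
bar px on z75 [(26.115630855440546, 141.68726616062818), (-4.5982609432047035, 143.21145193914438), (-37.778280918400654, 143.4354357515796)]
crossbar [448.1 -80.1 125.3] [626.4 -36.3 132.8] [555.8 -57.1 129.8]
```

```bash
python3 - <<'E'
from h import *
np.set_printoptions(precision=2,suppress=True)
def show(n):
    o=manip.observe(); print(n,round(o["time"],2),o["position"],o["eef_rot"],"F",o["ft_force"],"M",o["moment"],o["width"],o["gripper_force"]); return o
manip.move_pose([537.4,-53.6,260],[180,0,-85])
manip.move_linear([537.4,-53.6,178],vel=80); manip.sleep(.3); show("pre")
print(manip.observe()["joint_pos"])
manip.move_gripper(60); manip.sleep(.2); show("grip")
E
```

```text
pre 6.2 [537.49 -53.55 178.19] [-179.98    0.01  -84.99] F [-0.81  0.16 -0.21] M [ 0.07  0.14 -0.01] 91.74246034683645 0.0
[ -44.11   34.26   66.91  110.06  -36.49   60.59 -136.44]
grip 6.97 [537.45 -53.6  178.01] [-179.99   -0.    -85.  ] F [0.72 1.05 0.57] M [0.06 0.02 0.02] 63.834756609120774 29.999957978725433
```

```bash
cat > turn.py <<'E'
from h import *
import sys,json
np.set_printoptions(precision=2,suppress=True)
def turn(step,n,mstop,wait=.1):
    try: s=json.load(open("s.json"))
    except Exception: s=dict(yaw=-85.,z=178.)
    for i in range(n):
        s["yaw"]+=step; s["z"]+=4.77*np.radians(step)
        manip.move_linear([537.4,-53.6,s["z"]],[180,0,s["yaw"]],vel=20)
        manip.sleep(wait); o=manip.observe(); f=o["ft_force"]; mz=o["moment"][2]
        print(round(o["time"],2),round(s["yaw"],1),"z",round(s["z"],2),o["position"][2].round(2),"yawa",o["eef_rot"][2].round(2),"F",f,"Mz",mz.round(3),"w",round(o["width"],2))
        if abs(f[2])>4: s["z"]+=np.clip(0.1*f[2],-1,1)   # yield to the spring: force up on tool -> go up
        json.dump(s,open("s.json","w"))
        if abs(mz)>mstop or abs(f[2])>11: print("STOP");break
if __name__=="__main__": turn(float(sys.argv[1]),int(sys.argv[2]),float(sys.argv[3]))
E
python3 turn.py 5 4 0.4
```

```text
7.32 -80.0 z 178.42 178.43 yawa -80.11 F [ 1.45 -0.08  0.25] Mz 0.136 w 64.11
7.67 -75.0 z 178.83 178.85 yawa -75.15 F [ 1.44 -0.02  0.04] Mz 0.101 w 64.42
8.02 -70.0 z 179.25 179.26 yawa -70.16 F [2.11 0.47 0.24] Mz 0.065 w 63.83
8.37 -65.0 z 179.67 179.67 yawa -65.15 F [3.   0.11 0.21] Mz 0.086 w 63.91
```

```bash
cat > g.py <<'E'
from h import *
p0,_=manip.grab_frame("wrist")
import turn; turn.turn(5,6,0.4)
p1,_=manip.grab_frame("wrist")
cv2.imwrite("pics/w2.png",np.vstack([cv2.resize(a[100:384,100:412],None,fx=1.05,fy=1.05) for a in (p0,p1)])[:,:,::-1])
E
python3 g.py
```

```text
8.77 -60.0 z 180.08 180.1 yawa -60.15 F [ 2.95  1.12 -0.95] Mz 0.123 w 64.38
9.12 -55.0 z 180.5 180.52 yawa -55.15 F [ 3.9   1.02 -0.66] Mz 0.077 w 64.3
9.47 -50.0 z 180.91 180.94 yawa -50.15 F [4.8  1.64 0.41] Mz 0.13 w 63.89
9.82 -45.0 z 181.33 181.36 yawa -45.11 F [ 5.43  1.37 -0.26] Mz 0.097 w 64.16
10.17 -40.0 z 181.75 181.76 yawa -40.11 F [ 5.25  1.41 -0.93] Mz 0.091 w 63.92
10.52 -35.0 z 182.16 182.2 yawa -35.1 F [4.64 1.38 0.44] Mz 0.121 w 64.28
```

View pics/w2.png

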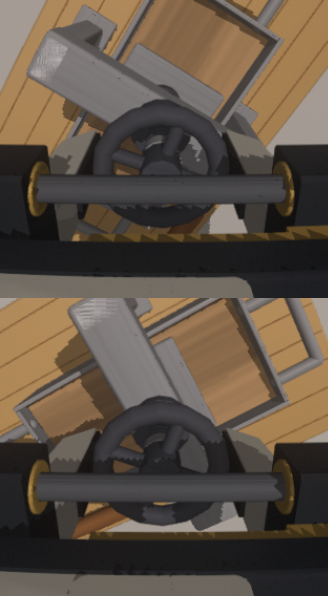

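The spokes sit at the same place in the gripper frame before and after ((175,140) in both crops), so the wheel turns with the hand without slip.

```bash
python3 - <<'E'
s=open("turn.py").read()
s=s.replace('if abs(mz)>mstop','lag=s["yaw"]-o["eef_rot"][2]; lag=(lag+180)%360-180\n        if abs(mz-.1)>mstop or lag>.22')
open("turn.py","w").write(s)
E
python3 turn.py 5 7 0.13 && python3 turn.py 3 12 0.13
```

```text
10.92 -30.0 z 182.58 182.62 yawa -30.1 F [3.98 2.44 0.12] Mz 0.107 w 64.09
11.27 -25.0 z 183.0 183.02 yawa -25.09 F [ 5.67  1.5  -0.03] Mz 0.022 w 64.27
11.62 -20.0 z 183.41 183.42 yawa -20.09 F [ 5.29  1.85 -0.48] Mz 0.075 w 64.44
11.97 -15.0 z 183.83 183.82 yawa -15.09 F [ 4.97  2.76 -0.09] Mz 0.071 w 63.91
12.32 -10.0 z 184.24 184.24 yawa -10.09 F [ 4.76  2.7  -1.18] Mz 0.054 w 64.18
12.67 -5.0 z 184.66 184.66 yawa -5.09 F [5.56 2.79 0.05] Mz 0.095 w 64.31
13.02 0.0 z 185.08 185.07 yawa -0.08 F [ 5.87  2.41 -1.16] Mz 0.118 w 64.33
13.37 3.0 z 185.33 185.29 yawa 2.91 F [5.43 3.26 0.74] Mz -0.034 w 63.97
STOP
```

```bash
python3 - <<'E'
s=open("turn.py").read()
s=s.replace('''manip.sleep(wait); o=manip.observe(); f=o["ft_force"]; mz=o["moment"][2]''','''manip.sleep(.05); L=[]
        for _ in range(6): manip.sleep(.015); L.append(manip.observe())
        o=L[-1]; f=np.mean([q["ft_force"] for q in L],0); mz=np.mean([q["moment"][2] for q in L])''')
open("turn.py","w").write(s)
E
python3 turn.py 3 20 0.1
```

```text
13.77 6.0 z 185.58 185.55 yawa 5.91 F [ 5.42  3.27 -0.06] Mz -0.012 w 63.87
STOP
```

```bash
python3 turn.py 2 3 0.25
```

```text
14.17 8.0 z 185.74 185.71 yawa 7.89 F [4.93 3.08 0.12] Mz -0.097 w 63.88
14.57 10.0 z 185.91 185.85 yawa 9.9 F [ 5.58  3.1  -0.36] Mz -0.095 w 64.07
14.97 12.0 z 186.08 186.03 yawa 11.9 F [5.14 3.37 0.17] Mz -0.098 w 64.12
```

```bash
python3 - <<'E'
from h import *
p1,d=manip.grab_frame("wrist"); s,_=manip.grab_frame("side"); 
a=cv2.resize(p1[100:384,100:412],None,fx=1.05,fy=1.05); b=cv2.resize(s[130:230,220:330],None,fx=3,fy=3,interpolation=2)
h=max(len(a),len(b)); pad=lambda q:np.vstack([q,np.zeros((h-len(q),q.shape[1],3),np.uint8)])
cv2.imwrite("pics/w3.png",np.hstack([pad(a),pad(b)])[:,:,::-1])
E
```

```text
(no output)
```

View pics/w3.png

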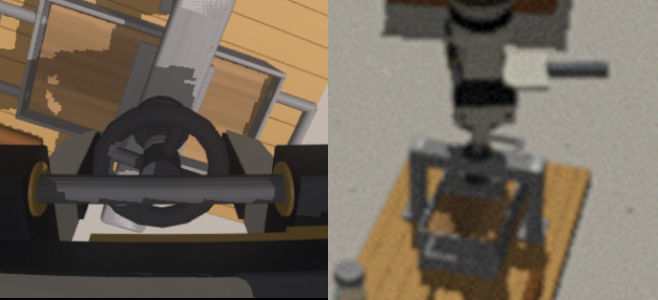

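The left crop shows the spokes still at (175,140) and (122,158) in the gripper frame, so there is no slip. The right crop shows the gripper on the wheel, with a gap still under the crossbar.

```bash
python3 turn.py 3 12 0.3
```

```text
15.47 15.0 z 186.33 186.28 yawa 14.91 F [5.2  3.36 0.4 ] Mz -0.022 w 64.59
15.87 18.0 z 186.57 186.52 yawa 17.91 F [ 5.23  3.37 -0.21] Mz -0.044 w 64.12
16.27 21.0 z 186.82 186.79 yawa 20.91 F [4.93 3.66 0.03] Mz -0.045 w 64.04
16.67 24.0 z 187.07 187.04 yawa 23.91 F [4.84 4.05 0.19] Mz -0.017 w 63.79
17.07 27.0 z 187.32 187.25 yawa 26.91 F [4.62 3.66 0.31] Mz -0.025 w 64.0
17.47 30.0 z 187.57 187.51 yawa 29.92 F [4.9  3.74 0.19] Mz -0.047 w 64.22
17.87 33.0 z 187.82 187.73 yawa 32.92 F [4.89 4.11 0.03] Mz -0.02 w 64.18
18.27 36.0 z 188.07 187.97 yawa 35.92 F [5.1  3.76 0.4 ] Mz -0.041 w 64.13
18.67 39.0 z 188.32 188.23 yawa 38.92 F [4.83 4.05 0.37] Mz -0.025 w 64.02
19.07 42.0 z 188.57 188.48 yawa 41.92 F [4.89 4.3  0.67] Mz -0.04 w 64.32
19.47 45.0 z 188.82 188.71 yawa 44.92 F [4.43 4.08 0.27] Mz -0.027 w 64.24
19.87 48.0 z 189.07 188.97 yawa 47.92 F [4.32 4.38 0.91] Mz -0.032 w 63.88
```

```bash
sed -i 's/lag>.22/lag>.14/' turn.py; python3 turn.py 3 30 0.3
```

```text
20.27 51.0 z 189.32 189.22 yawa 50.92 F [4.25 4.41 0.38] Mz -0.028 w 64.06
20.67 54.0 z 189.57 189.46 yawa 53.93 F [4.29 4.14 0.59] Mz -0.052 w 64.07
21.07 57.0 z 189.82 189.69 yawa 56.93 F [4.24 4.38 0.6 ] Mz -0.042 w 64.09
21.47 60.0 z 190.07 189.92 yawa 59.92 F [4.35 4.41 0.85] Mz -0.028 w 64.35
21.87 63.0 z 190.32 190.19 yawa 62.93 F [4.35 4.54 1.04] Mz -0.028 w 64.16
22.27 66.0 z 190.57 190.41 yawa 65.93 F [4.2  4.92 0.5 ] Mz -0.046 w 64.45
22.67 69.0 z 190.82 190.65 yawa 68.93 F [4.11 4.59 0.88] Mz -0.031 w 63.8
23.07 72.0 z 191.07 190.87 yawa 71.93 F [4.   4.69 0.51] Mz -0.015 w 63.91
23.47 75.0 z 191.32 191.15 yawa 74.93 F [3.98 4.34 0.76] Mz -0.032 w 64.32
23.87 78.0 z 191.57 191.39 yawa 77.93 F [3.59 4.61 0.59] Mz -0.032 w 64.02
24.27 81.0 z 191.82 191.61 yawa 80.92 F [3.91 5.16 0.47] Mz -0.115 w 63.94
24.67 84.0 z 192.07 191.8 yawa 83.89 F [ 4.31  4.49 -0.22] Mz -0.318 w 64.43
STOP
```

Torque rose cleanly by about 0.29 N m, which is roughly 55 N of thrust, so the flange is snug. I'll hold, release, and look at the handle.

```bash
python3 - <<'E'
from h import *
np.set_printoptions(precision=2,suppress=True)
manip.sleep(.4); o=manip.observe(); print(o["ft_force"],o["moment"])
manip.move_gripper(92); manip.sleep(.2); o=manip.observe(); print(o["time"],o["ft_force"],o["moment"],o["width"])
manip.move_linear([537.4,-53.6,290],vel=150)
a=np.radians(82.63); ey=np.array([np.cos(a),np.sin(a)]); ex=np.array([ey[1],-ey[0]]); O=np.array([537.6,-53.])
q=O-4*ex+142*ey; print(q)
manip.move_pose([*q,270],[180,0,-7.4]); manip.move_gripper(25); manip.sleep(.2)
c=manip.camera_info("wrist"); p,d=manip.grab_frame("wrist"); cv2.imwrite("pics/w4.png",p[:,:,::-1]); np.savez("w4.npz",p=p,d=d,R=c["R"],t=c["t"])
print(manip.observe()["time"],manip.observe()["joint_pos"],proj(c,[*q,70]))
X=cloud(c,d).reshape(-1,3); P=np.c_[(X[:,:2]-O)@ex,(X[:,:2]-O)@ey,X[:,2]]
h=P[(P[:,2]>66)&(P[:,2]<80)&(P[:,1]>112)&(P[:,1]<165)&(abs(P[:,0])<45)]
for x in (-30,-20,-10,0,10,20):
    s=h[(abs(h[:,0]-x)<4)]; 
    if len(s): print(x,len(s),s[:,1].min(),s[:,1].max(),np.median(s[:,1]),s[:,2].max())
b=h[h[:,1]>130]; print("bar x",b.min(0),b.max(0))
E
```

```text
[ 3.52  5.36 -0.64] [ 0.93 -0.86 -0.28]
25.9333 [0.11 0.08 0.49] [-0.1   0.04 -0.04] 91.4741591150854
[551.85  88.34]
29.6667 [-41.87  19.27  36.78  99.53 -12.56  65.36 -98.75] [[252.49 168.56]]
-30 143 112.80874124102863 148.36058492867775 134.6290285990908 76.19617651200498
-20 62 139.1720429162224 148.28511600407018 143.69171277362497 76.93657095918257
-10 63 139.16623992959427 148.17015725211238 143.65905531325546 76.05437076763656
0 60 140.29577949355794 149.26156406046218 144.72224860755114 76.25842998234224
10 61 140.28802027533007 149.16238987421642 144.68697197753065 75.88702452831974
20 86 114.88466834796476 149.079377170497 142.47058775642876 76.07573508493779
bar x [-40.42 130.02  68.8 ] [ 31.83 149.26  76.94]
```

View pics/w4.png

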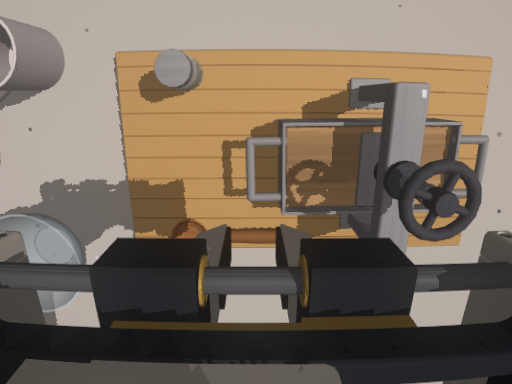

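The picture shows the handle bar at column 252, rows 140–198, free on both sides. The raised wheel is at (440,200), the jar at (175,70) and the spoon at (190,237). The bar's middle in the press frame is (-4.5, 144), close to the first estimate.

```bash
python3 - <<'E'
from h import *
np.set_printoptions(precision=2,suppress=True)
a=np.radians(82.63); ey=np.array([np.cos(a),np.sin(a)]); ex=np.array([ey[1],-ey[0]]); O=np.array([537.6,-53.])
w=lambda x,y:O+x*ex+y*ey
def show(n):
    o=manip.observe(); print(n,round(o["time"],2),o["position"],"F",o["ft_force"],o["width"],o["gripper_force"]); return o["ft_force"]
q=w(-4.5,144.3); r=[180,0,-6]
manip.move_gripper(22); manip.move_linear([*q,150],r,vel=120); show("150")
for z in (110,95,80,68):
    manip.move_linear([*q,z],vel=50); f=show(z)
    if np.linalg.norm(f)>6: print("contact"); break
else:
    manip.move_gripper(2); manip.sleep(.2); show("grip")
E
```

```text
150 31.12 [552.17  90.66 150.67] F [ 0.09  0.79 -0.3 ] 22.059633624547864 0.0
110 32.08 [551.85  90.65 110.2 ] F [-0.02 -0.34  0.03] 22.154017552298253 0.0
95 32.52 [551.37  90.6   94.63] F [-0.35  0.05  0.89] 22.121680413939075 0.0
80 32.98 [551.39  90.59  79.62] F [ 0.56 -0.12 -0.27] 22.217553323748778 0.0
68 33.37 [551.35  90.59  67.61] F [-0.53  0.13  0.54] 21.924241294354207 0.0
grip 33.95 [551.83  90.87  68.17] F [0.54 1.48 1.37] 8.94092887732953 29.999548494815826
```

```bash
python3 - <<'E'
from h import *
np.set_printoptions(precision=2,suppress=True)
a=np.radians(82.63); ey=np.array([np.cos(a),np.sin(a)]); ex=np.array([ey[1],-ey[0]]); O=np.array([537.6,-53.])
w=lambda x,y:O+x*ex+y*ey
def show(n):
    o=manip.observe(); print(n,round(o["time"],2),o["position"],"F",o["ft_force"],o["width"]); return o["ft_force"]
for y in (150,165,190,220,250,275,292):
    manip.move_linear([*w(-4.5,y),68],vel=50); f=show(y)
    if np.linalg.norm(f)>25: print("STOP"); break
else:
    manip.sleep(.3); show("rest"); manip.move_gripper(22); manip.sleep(.2); show("open")
    manip.move_linear([*w(-4.5,292),300],vel=120); manip.sleep(.2)
    p,d=manip.grab_frame("wrist"); cv2.imwrite("pics/w5.png",p[:,:,::-1]); c=manip.camera_info("wrist")
    X=cloud(c,d).reshape(-1,3); P=np.c_[(X[:,:2]-O)@ex,(X[:,:2]-O)@ey,X[:,2]]
    h=P[(P[:,2]>66)&(P[:,2]<80)&(P[:,1]>275)&(P[:,1]<325)&(abs(P[:,0])<15)]; print("bar",np.median(h,0),len(h))
    p,d=manip.grab_frame("side"); cv2.imwrite("pics/s5.png",cv2.resize(p[120:300,180:340],None,fx=3,fy=3,interpolation=2)[:,:,::-1]); show("end")
E
```

```text
150 34.22 [552.51  96.11  68.14] F [-0.94 -2.17  4.69] 9.064901857109763
165 34.67 [554.54 111.67  68.12] F [ 0.04 -1.13  3.39] 8.75617137460941
190 35.32 [557.61 135.86  68.12] F [-0.43 -1.3   4.38] 8.793727035432969
220 36.07 [561.41 165.44  68.13] F [-1.08 -3.7   5.98] 9.263865451710767
250 36.82 [565.2  195.11  68.11] F [-0.81 -3.07  6.69] 8.76858018449204
275 37.47 [568.38 220.02  68.12] F [-0.65 -2.56  6.84] 9.020416072799705
292 37.96 [570.58 237.1   68.13] F [-0.73 -3.62  5.6 ] 8.740026574356705
rest 38.26 [570.61 237.16  68.17] F [-0.69 -2.89  4.89] 8.77071025446093
open 38.93 [570.56 237.18  67.95] F [ 1.22 -0.64  0.02] 22.10177416195743
bar [  0.07 291.12  74.26] 196
end 41.32 [570.55 237.15 299.86] F [ 0.42  0.44 -0.76] 21.785430504580138
```

View pics/w5.png

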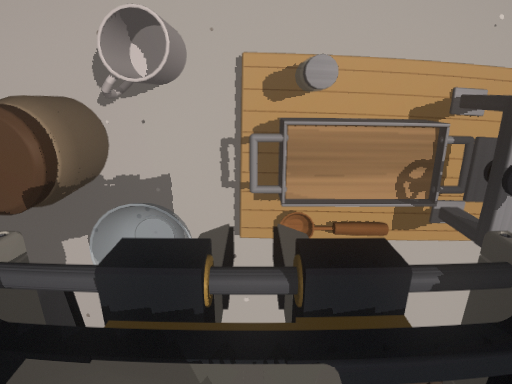

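View pics/s5.png

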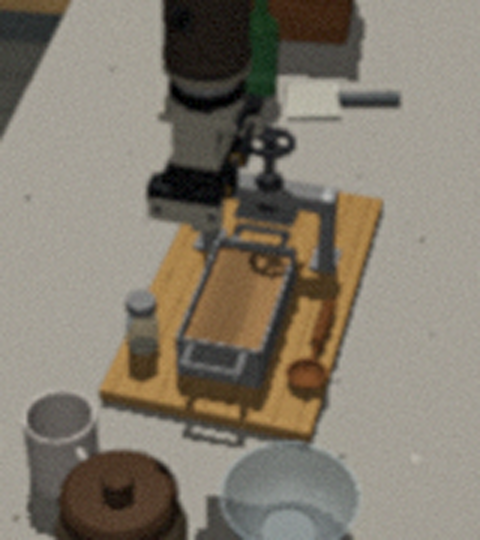

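Both pictures show the pan out from under the plate, with its bar at column 252 in the wrist view, press y ≈ 291 and so its centre at about 156. The jar, spoon, bowl and mug are untouched, and the gripper is clear.

```bash
python3 -c "
from bench import manip
print(manip.job_done())"
```

```text
the job is handed in; nothing more can be done
None
```

The job is handed in, with no verdict returned: I unscrewed the press until the flange was snug at about 55 N, judged from wheel torque, then drew the pan out to about y = 156 mm and let go, with nothing else visibly disturbed.

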